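Unlock, push home and relock the reagent cassette loader

ROBOT

A 6-joint arm with a two-finger parallel gripper is mounted at the origin on the work surface. World frame = base frame: x ahead of the robot, y to its left, z up, the work surface at z = 0. Lengths are in m, angles in degrees, forces in N, time in s.
With the tool pointing down it reaches from about 0.375 to 0.975 m from the base axis. Payload 3.8 kg.
Tool frame: the origin (TCP) lies at the very end of the fingers, on their centre line; the grasp point (between the pads) lies 19 mm behind it; x points along the fingers, y is the direction in which the jaws open and shut, and the axes are right-handed (so a half turn about x gives the same grasp; the last joint's range is limited). The gripper opens to 88 mm and grips with 3 to 60 N. Pads are 18 mm wide; open, the fingers measure 123 mm over their backs; the gripper's body (75 mm by 187 mm) begins 45 mm behind the grasp point.
Start: joints at [-70.812, 15.12, 91.902, -0, 72.978, -2.114], TCP at [0.245, -0.629, 0.239] pointing down, gripper open.
Joint ranges: [-150.88, 150.88], [-54.13, 125.18], [17.81, 147.31], [-75.09, 255.09], [0, 152.58], [-146.25, 146.25]. Speed limits (degrees/s): [147.25, 147.25, 180, 180, 180, 180].

INTERFACE

Orientations are given as a 3x3 rotation matrix whose columns are the frame's x, y, z axes.
In Python, from bench import bot, viewer gives the robot as it stands.
- The arm moves only by the shell command python3 -m creep 'ROWS'. ROWS is JSON, a list of rows, each an object with "translation": the shift along the tool's x, y, z in m, a list of three; "rot": the turn, a rotation vector about the tool's x, y, z in rad, a list of three; "fingers": the gripper command: -1 is fully open, 1 is shut, values between are in proportion. In form: [{"translation": [x, y, z], "rot": [ax, ay, az], "fingers": fingers}, ...]. A call has 1 to 20 rows; each row shifts and turns the commanded pose from where the row before left it, along the tool's axes as they then stand; what a row does not reach is not made up. A row lasts 1/10 s, in which the tool goes at most 50 mm and 8.59 degrees, less where a joint would pass 70% of its speed; a pose out of reach is approached as far as the arm can. A call is refused whole if a number of a shift passes 0.05 or a number of a turn 0.15, either way. A call with a gripper value outside its range is refused whole. The fingers move at their own pace and stop on an object; the grip force is fixed at half the most. Time passes only in rows, so rows that do not move let the fingers close. It gives the time, the measured TCP pose, the force and the opening at its end, in the units of the state.
- bot.sense(): the state, without advancing time (a new reading comes with each control period).
- viewer.capture(name): name is "scene" or "top" or "wrist"; returns a dict with "color" (480x640x3 uint8, blue, green, red), "depth" (480x640 float32, m along the optical axis (not along the pixel's ray), 0 where there is no reading), "camera_matrix" (3x3 intrinsics, pixels), "D" ([k1, k2, p1, p2, k3] as OpenCV has them; the pictures are not rectified), "xyz" and "rotation" of the camera in the world. Camera axes: x right, y down, z forward; pixel columns grow to the right and rows downward; lengths in m; the calibration is good to about 2 mm. A picture is of the moment at which its call begins.
- bot.hand_in(): hands the job in, once; it reports no verdict.
The state is a dict: "clock": time; "q": joint angles; "qd": joint speeds; "effort": joint torques, N m; "position": TCP position; "eef_rot": TCP orientation; "wrist_force": force on the tool from outside, world axes, zero at the start; "wrist_torque": the same for the moment, N m; "opening": opening from 0.0 (shut) to 1.0 (fully open).
Only numpy, scipy, OpenCV 4.12 (cv2) and the standard library are available. Lean on these libraries where they do the work, as an engineer would, in place of code of your own. Each camera call takes 0.05 s, during which the arm holds its last target. There are 200 camera calls.

TASK

Three reagent cassettes stand unevenly in the loader, and its push bar is locked. Free the red lock bar by sliding it sideways as far as it goes (only one way is open and you cannot see which, so feel for it), push the push bar home by its black handle until all three cassettes stand in an even row flush against the far fence, then slide the lock bar back to the middle so that it locks the push bar in, and let go. Keep the cassettes upright and leave everything else on the bench where it is.

Things in the scene. Friction and masses are not known exactly. Their poses are not given: they have to be found in the camera images.
- loader: fixed cassette loader: grey-blue base plate 370 (x) x 280 (y) x 12 mm thick, on the bench. Origin: centre of its underside. Its +x points away from the robot (turned up to 0.3 rad), from lock bar over push bar to fence. Two grey housings (44 x 50 mm, top 64 mm above the bench, at loader x = -100, y = +-111 mm) guide the lock bar's ends
- fence (a point): middle of the near face of the teal fence at the loader's far end (loader x = 165, y = 0 mm, 40 mm above the bench); fence 164 mm wide, top 52 mm above the bench. Before it lie three lanes along x at loader y = -52, 0, +52 mm, each 49 mm wide, parted by ribs 10 mm high; outer walls' tops 34 mm above the bench
- handle (a point): centre of the push bar's black handle: level bar 100 mm long (loader y), section 16 x 16 mm, 118 mm above the bench, on two posts at its ends (74 mm clear between them, 50 mm free beneath). At the start at loader x = 10, y = 0 mm; moves along loader +x only. The cross bar below it (60 mm above the bench at its top) has its pushing face 15 mm ahead (+x) of this point
- pusher (a joint): push bar travel along loader +x, m: 0 at the start, 0.070 when all three cassettes are flush with the fence, end 0.0715. Friction 1.5 N plus the cassettes' (3 to 10 N); stays where left. With the lock bar in the middle it moves only 1.5 mm: its yellow lug (50 mm long) passes only when the lock bar is over 25 mm off the middle; from 0.0655 on the lug is past and the lock bar can go back
- tab (a point): point on the lock bar's upright red tab: tab 24 mm (loader x) x 18 mm (loader y), from 56 to 118 mm above the bench; this point is on its axis, 105 mm above the bench, at loader x = -100 mm, and at loader y = 0 when the lock bar is in the middle. It moves along loader y only
- lock (a joint): red lock bar (180 mm long) travel along loader +y, m: 0 = middle (locked); starts within 3 mm of it. One way (+y or -y, differs each time, nothing shows which) it slides 36 mm to its end; the other way a stop hidden in the housing halts it 5 to 11 mm from the middle. Friction 2.5 N; stays where left. Over 28 mm off the middle is freed, within 8 mm relocked
- cassette_a: reagent cassette: white box, a purple cap and side labels, 70 mm long (its x, along loader x) x 40 wide x 56 high, plus cap 26 mm across, 10 high; about 0.16 kg; loose in one of the loader's three lanes (any of them). Origin: centre of its underside, which rests at loader z = 12 mm; home, its origin is at loader x = 130 mm
- cassette_b: reagent cassette: white box, a green cap and side labels, 70 mm long (its x, along loader x) x 40 wide x 56 high, plus cap 26 mm across, 10 high; about 0.16 kg; loose in one of the loader's three lanes (any of them). Origin: centre of its underside, which rests at loader z = 12 mm; home, its origin is at loader x = 130 mm
- cassette_c: reagent cassette: white box, an orange cap and side labels, 70 mm long (its x, along loader x) x 40 wide x 56 high, plus cap 26 mm across, 10 high; about 0.16 kg; loose in one of the loader's three lanes (any of them). Origin: centre of its underside, which rests at loader z = 12 mm; home, its origin is at loader x = 130 mm
- dropper_blue: bystander: blue dropper bottle, 32 mm across, 74 mm high, on the bench at the loader's left (+y) edge
- dropper_yellow: bystander: yellow dropper bottle, same size, near the blue one
- pipette: bystander: cream pipette, 208 mm long, 22 mm high, lying to the right (-y) of the loader
- reagent_jar: bystander: amber jar, 72 mm across, 110 mm high, on the bench right (-y) of the lock bar
- stapler: bystander: black stapler, 150 mm long, 45 mm high, on the bench right of the pipette
- spare_cassette: bystander: spare cassette with blue cap, same size as the others, on the bench left (+y) of the lock bar; not part of the job
Mind the look-alikes: they are no part of the job. Leave any yellow look-alike of the cassette_b alone.

How it is judged (in metres and radians):
On the way, in this order (a step that is already met when the one before it is completed fails the run):
1. the lock bar is slid over 28 mm to its open side while the push bar is still back ((value of joint lock above 0.028 m or value of joint lock below -0.028 m) and value of joint pusher below 0.01 m), for 0.1 s.
2. the push bar is home (value of joint pusher above 0.0665 m), for 0.1 s.
3. the lock bar is back in the middle, locking the push bar home (value of joint lock between -0.008 and 0.008 m and value of joint pusher above 0.0665 m), for 0.2 s.
At the end, for the whole second after the job is handed in: push bar home (travel over 66.5 mm) and locked in by the lock bar within 8 mm of the middle; all three cassettes at rest, upright on the plate in their row, within 3 mm of flush with the fence and within 0.06 rad of square (all of step 3 and velocity of joint each of pusher, lock below 0.01 m/s and x of each of cassette_a, cassette_b, cassette_c in the frame of loader above 0.127 m and angle between the x axis of each of cassette_a, cassette_b, cassette_c and the x axis of loader, either way round below 0.06 rad and angle between each of cassette_a, cassette_b, cassette_c's own z axis and vertical below 0.05 rad and z of each of cassette_a, cassette_b, cassette_c in the frame of loader below 0.016 m and linear speed of each of cassette_a, cassette_b, cassette_c below 0.01 m/s); the robot touches nothing.
It fails at once if a cassette in the loader is tipped over (more than 0.35 rad) (angle between any of cassette_a, cassette_b, cassette_c's own z axis and vertical above 0.35 rad).
It fails at once if another thing on the bench is shifted by more than 30 mm (distance of any of dropper_blue, dropper_yellow, pipette, reagent_jar, stapler, spare_cassette from where it was at the start of the episode above 0.03 m).
It also fails if it takes over 54 s, if anything falls off the work surface, if the arm or the gripper's body presses on something with over 40 N, if the wrist force passes 120 N, or if a joint passes its speed limit or range.

## Working session

There is one attempt and no reset: what is moved stays moved. The work goes in short steps, Python scripts to look and compute and a shell command to move; the robot and the scene stay as the last step left them, time stands still between calls to the robot, and variables do not carry over. Pictures are saved under pics/ and viewed, about 8 in all and at most 12, crops included, and the job is handed in when it is done.

```bash
mkdir -p pics; ls
python3 - <<'E'
from bench import bot, viewer
import cv2,numpy as np
s=bot.sense(); print(s['clock'],s['position'],s['eef_rot'],s['wrist_force'],s['opening'])
ims=[]
for n in ["scene","top"]:
    c=viewer.capture(n); np.savez(f'{n}.npz',**c); cv2.imwrite(f'pics/{n}0.png',c['color']); print(n,c['camera_matrix'],c['D'],c['xyz'],c['rotation'])
E
```

```text
pics
0.0 [ 0.24497116 -0.62822177  0.23740236] [[-7.47126170e-04  3.63283274e-01 -9.31678434e-01]
 [ 2.10076018e-03 -9.31676068e-01 -3.63284036e-01]
 [-9.99997514e-01 -2.22865196e-03 -6.70914623e-05]] [0.3411005  0.54317201 0.19836675] 1.0011652223424101
scene [[578.00062241   0.         310.49018422]
 [  0.         578.00062241 240.3741279 ]
 [  0.           0.           1.        ]] [-0.01443017  0.          0.          0.          0.        ] [1.27294137 0.59421181 0.63567334] [[-0.67113564  0.38276518 -0.63487618]
 [ 0.74107411  0.323699   -0.58824155]
 [-0.0196496  -0.86528017 -0.5009033 ]]
top [[535.66057101   0.         323.01304919]
 [  0.         535.66057101 249.74289478]
 [  0.           0.           1.        ]] [0.03308464 0.         0.         0.         0.        ] [ 0.50625006 -0.01300948  1.05839375] [[ 0.00247293 -0.99423532  0.10719144]
 [-0.99998893 -0.00202956  0.00424507]
 [-0.00400305 -0.10720075 -0.99422934]]
```

View pics/top0.png

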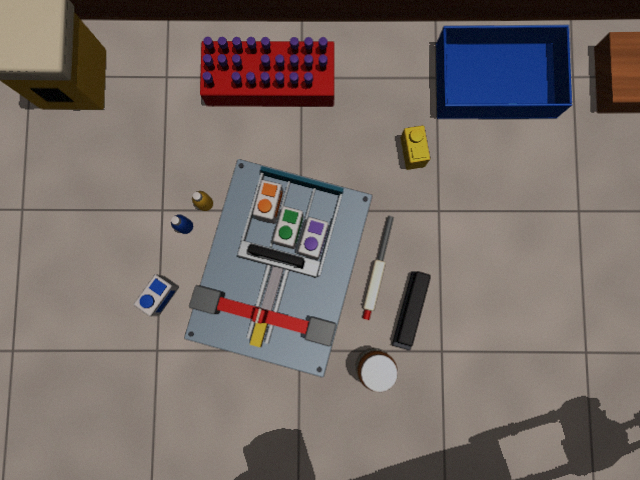

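View pics/scene0.png

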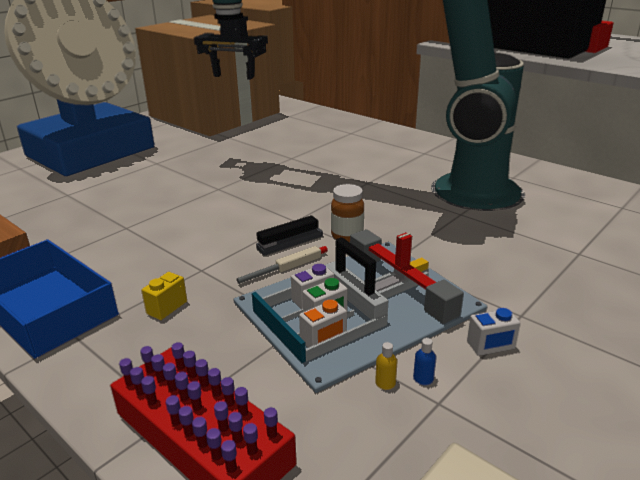

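Top view: the lock bar runs (200,298)–(330,328), with the tab near (262,314). The handle is at (275,256), and the cassettes are orange (267,199), green (288,226) and purple (313,238).
What could be mistaken for the target:
- **Red:** the rack at (268,72) and the pipette end at (367,314). I choose the tab on the lock bar at (262,314).
- **Black:** the stapler at (411,310). I choose the handle at (275,256).
- **Cassettes:** the yellow look-alike at (416,147) and the blue spare at (155,295). Neither is part of the job.

```bash
cat > h.py <<'E'
import cv2,numpy as np
def cloud(c):
    h,w=c['depth'].shape; u,v=np.meshgrid(np.arange(w),np.arange(h))
    n=cv2.undistortPoints(np.stack([u,v],-1).reshape(-1,1,2).astype(float),c['camera_matrix'],c['D']).reshape(h,w,2)
    p=np.dstack([n,np.ones((h,w))])*c['depth'][...,None]
    return p@c['rotation'].T+c['xyz']
def plane(c,px,z):
    n=cv2.undistortPoints(np.array(px,float).reshape(-1,1,2),c['camera_matrix'],c['D']).reshape(-1,2)
    d=np.c_[n,np.ones(len(n))]@np.array(c['rotation']).T
    return (c['xyz']+d*((z-c['xyz'][2])/d[:,2])[:,None])[:,:2]
E
python3 - <<'E'
from h import *
for n in ['top','scene']:
    c=dict(np.load(n+'.npz')); P=cloud(c); hsv=cv2.cvtColor(c['color'],cv2.COLOR_BGR2HSV); H,S,V=cv2.split(hsv)
    Z=P[...,2]; ok=(c['depth']>0)&(P[...,0]>.3)&(P[...,0]<.75)&(abs(P[...,1])<.3)
    red=((H<8)|(H>172))&(S>130)
    for nm,m in dict(tab=ok&red&(Z>.085)&(Z<.13)&(P[...,0]<.5),tabtop=ok&red&(Z>.112)&(P[...,0]<.5),handle=ok&(V<60)&(Z>.1)&(Z<.135)&(P[...,1]>-.02),bar=ok&red&(Z>.03)&(Z<.07)&(P[...,0]<.5)).items():
        if m.sum()<5: print(n,nm,m.sum()); continue
        q=P[m]; r=cv2.minAreaRect(q[:,:2].astype(np.float32)*1000); print(n,nm,m.sum(),q.mean(0).round(4),'zmax',q[:,2].max().round(4),'rect mm',np.round(r[0],1),np.round(r[1],1),r[2])
        v,u=np.where(m); print('  px',u.mean(),v.mean())
    if n=='top':
        m=ok&(Z>.0)&(Z<.02)&(H>90)&(H<125)&(S>25)&(S<120)
        m=cv2.morphologyEx(m.astype(np.uint8),cv2.MORPH_OPEN,np.ones((3,3)))
        k,l,s,_=cv2.connectedComponentsWithStats(m); i=1+s[1:,4].argmax(); cs,_=cv2.findContours((l==i).astype(np.uint8),0,2)
        q=plane(c,max(cs,key=cv2.contourArea),.012); r=cv2.minAreaRect((q*1000).astype(np.float32)); print('plate',r);
E
python3 -c "
import cv2;a=cv2.imread('pics/top0.png')[150:390,170:390];b=cv2.imread('pics/scene0.png')[180:400,230:500]
import numpy as np
cv2.imwrite('pics/crop.png',np.hstack([cv2.resize(a,(390,425)),cv2.resize(b,(400,425))]))"
```

```text
top tab 105 [0.4908 0.1032 0.1142] zmax 0.1245 rect mm [491.9 104.8] [18.  20.9] 76.08919525146484
  px 258.6857142857143 316.26666666666665
top tabtop 85 [0.4911 0.1047 0.1178] zmax 0.1245 rect mm [492.  104.9] [17.8 21.1] 75.30352783203125
  px 257.5529411764706 316.1411764705882
top handle 517 [0.5969 0.0746 0.1253] zmax 0.1316 rect mm [565.5  97.9] [ 95.8 127.3] 53.64678955078125
  px 275.22050290135394 255.27659574468086
top bar 675 [0.4831 0.074  0.0563] zmax 0.068 rect mm [478.2   7.3] [336.5  38.5] 88.40162658691406
  px 278.26074074074074 320.00296296296295
plate ((613.6798095703125, -12.360916137695312), (117.56748962402344, 271.1325988769531), 74.72879028320312)
scene tab 114 [0.4931 0.1099 0.1049] zmax 0.1193 rect mm [492.4 104.2] [20.9 14.7] 89.79891204833984
  px 407.0877192982456 242.5438596491228
scene tabtop 42 [0.4924 0.1067 0.1164] zmax 0.1193 rect mm [492.6 103.9] [20.2 14.3] 89.79891204833984
  px 406.26190476190476 236.35714285714286
scene handle 610 [0.6057 0.0808 0.1195] zmax 0.1282 rect mm [600.6  75. ] [100.7  18.5] 74.44878387451172
  px 356.27868852459017 255.27377049180328
scene bar 401 [0.4863 0.071  0.0556] zmax 0.0693 rect mm [474.    7.3] [330.3  41.4] 86.00667572021484
  px 390.68079800498754 257.1720698254364
```

View pics/crop.png

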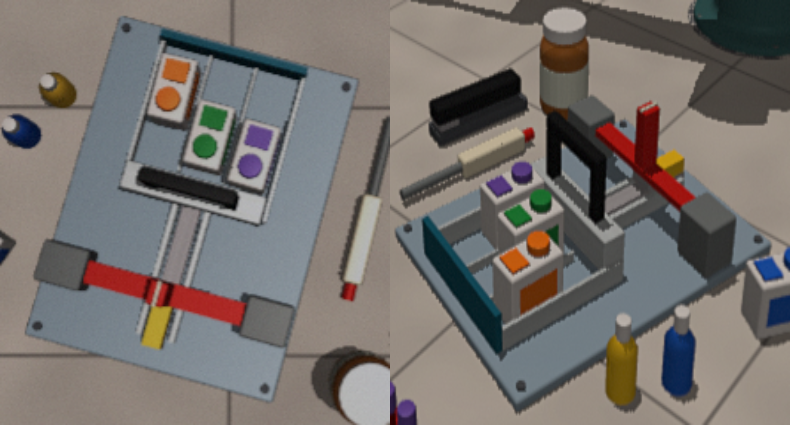

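Run:
```python
from h import *
c=dict(np.load('top.npz'));P=cloud(c)
# bench tiles are warm/neutral; plate bluish: B-R
col=c['color'].astype(int); m=((col[...,0]-col[...,2])>12); m[:150]=0;m[390:]=0;m[:,:183]=0;m[:,378:]=0
cs,_=cv2.findContours(cv2.morphologyEx(m.astype(np.uint8),cv2.MORPH_CLOSE,np.ones((3,3))),0,2)
k=max(cs,key=cv2.contourArea); h=cv2.convexHull(k)
q=plane(c,h,.012)*1000; r=cv2.minAreaRect(q.astype(np.float32)); print('plate',r)
H,S,V=cv2.split(cv2.cvtColor(c['color'],cv2.COLOR_BGR2HSV))
m=(V<50);m[:240]=0;m[272:]=0;m[:,:240]=0;m[:,310:]=0
v,u=np.where(m); print('handle top plane',cv2.minAreaRect((plane(c,np.c_[u,v],.126)*1000).astype(np.float32)))
# housings: tops by depth
for cx,cy in ((207,299),(320,331)):
    b=P[cy-22:cy+22,cx-22:cx+22].reshape(-1,3); d=b[(b[:,2]>.055)&(b[:,2]<.075)]; print('housing',cv2.minAreaRect((d[:,:2]*1000).astype(np.float32)),len(d))
```

```text
plate ((634.7103271484375, 64.56249237060547), (276.8701477050781, 271.3521728515625), 74.81498718261719)
handle top plane ((604.32568359375, 69.22613525390625), (109.29585266113281, 54.457481384277344), 75.18159484863281)
housing ((518.802001953125, 200.09552001953125), (74.01484680175781, 43.75945281982422), 74.61744689941406) 757
housing ((466.21466064453125, 5.573566436767578), (70.95331573486328, 43.998435974121094), 75.56609344482422) 766
```

Pose: loader yaw ≈ -15.2°, tab ≈ (0.492, 0.1045), handle ≈ (0.601, 0.075). The crop confirms the tab, handle and lanes. I'll move above the tab, then turn so that tool y = loader +y and tool z = loader +x.

```bash
python3 -m creep '[{"translation":[0,-0.0371,-0.031],"rot":[0,0,0],"fingers":-1},{"translation":[0,-0.0371,-0.031],"rot":[0,0,0],"fingers":-1},{"translation":[0,-0.0371,-0.031],"rot":[0,0,0],"fingers":-1},{"translation":[0,-0.0371,-0.031],"rot":[0,0,0],"fingers":-1},{"translation":[0,-0.0371,-0.031],"rot":[0,0,0],"fingers":-1},{"translation":[0,-0.0371,-0.031],"rot":[0,0,0],"fingers":-1},{"translation":[0,-0.0371,-0.031],"rot":[0,0,0],"fingers":-1},{"translation":[0,-0.0371,-0.031],"rot":[0,0,0],"fingers":-1},{"translation":[0,-0.0371,-0.031],"rot":[0,0,0],"fingers":-1},{"translation":[0,-0.0371,-0.031],"rot":[0,0,0],"fingers":-1},{"translation":[0,-0.0371,-0.031],"rot":[0,0,0],"fingers":-1},{"translation":[0,-0.0371,-0.031],"rot":[0,0,0],"fingers":-1},{"translation":[0,-0.0371,-0.031],"rot":[0,0,0],"fingers":-1},{"translation":[0,-0.0371,-0.031],"rot":[0,0,0],"fingers":-1},{"translation":[0,-0.0371,-0.031],"rot":[0,0,0],"fingers":-1},{"translation":[0,-0.0371,-0.031],"rot":[0,0,0],"fingers":-1}]'
python3 -m creep '[{"translation":[0,0,0],"rot":[-0.147,0,0],"fingers":-1},{"translation":[0,0,0],"rot":[-0.147,0,0],"fingers":-1},{"translation":[0,0,0],"rot":[-0.147,0,0],"fingers":-1},{"translation":[0,0,0],"rot":[-0.147,0,0],"fingers":-1},{"translation":[0,0,0],"rot":[-0.147,0,0],"fingers":-1},{"translation":[0,0,0],"rot":[-0.147,0,0],"fingers":-1},{"translation":[0,0,0],"rot":[-0.147,0,0],"fingers":-1},{"translation":[0,0,0],"rot":[-0.147,0,0],"fingers":-1},{"translation":[0,0,0],"rot":[-0.147,0,0],"fingers":-1},{"translation":[0,0,0],"rot":[-0.147,0,0],"fingers":-1},{"translation":[0,0,0],"rot":[-0.147,0,0],"fingers":-1},{"translation":[0,0,0],"rot":[-0.147,0,0],"fingers":-1},{"translation":[0,0,0],"rot":[-0.147,0,0],"fingers":-1},{"translation":[0,0,0],"rot":[-0.147,0,0],"fingers":-1},{"translation":[0,0,0],"rot":[-0.147,0,0],"fingers":-1},{"translation":[0,0,0],"rot":[-0.147,0,0],"fingers":-1},{"translation":[0,0,0],"rot":[-0.147,0,0],"fingers":-1},{"translation":[0,0,0],"rot":[0,0,0],"fingers":-1}]'
cat > st.py <<'E'
from bench import bot
import numpy as np
s=bot.sense();R=np.array(s['eef_rot']);p=np.array(s['position'])
print('t',s['clock'],'p',p.round(4),'yaw y',np.degrees(np.arctan2(R[1,1],R[0,1])).round(2),'tilt',R[:2,0].round(4),'q6',s['q'][5])
f=R.T@np.array(s['wrist_force']);print('force tool',f.round(2),'open',s['opening'])
for n,t in (('tab',(.4922,.1045,.088)),('handle',(.6006,.075,.105))): print('to',n,(R.T@(np.array(t)-p)).round(4))
E
python3 st.py
```

```text
clock: 1.7
position: [0.4916, 0.1064, 0.2384]
eef_rot: [[-0.0, 0.364, -0.932], [-0.0, -0.932, -0.364], [-1.0, 0.0, 0.0]]
wrist_force: [-0.1, -0.6, 0.5]
opening: 0.999
clock: 3.5
position: [0.4913, 0.1043, 0.2382]
eef_rot: [[-0.001, 0.267, 0.964], [-0.0, 0.964, -0.267], [-1.0, -0.0, -0.001]]
wrist_force: [-0.4, -0.1, -0.2]
opening: 1.0
t 3.5 p [0.4913 0.1043 0.2382] yaw y 74.51 tilt [-0.0009 -0.0002] q6 -65.36285577182039
force tool [ 0.19 -0.24 -0.33] open 1.0002935991176285
to tab [0.1502 0.0005 0.001 ]
to handle [0.1331 0.001  0.1133]
```

```bash
python3 -m creep '[{"translation":[0.04,0,0.001],"rot":[0,0,0],"fingers":-1},{"translation":[0.04,0,0],"rot":[0,0,0],"fingers":-1},{"translation":[0.04,0,0],"rot":[0,0,0],"fingers":-1},{"translation":[0.03,0,0],"rot":[0,0,0],"fingers":-1},{"translation":[0,0,0],"rot":[0,0,0],"fingers":1},{"translation":[0,0,0],"rot":[0,0,0],"fingers":1},{"translation":[0,0,0],"rot":[0,0,0],"fingers":1},{"translation":[0,0,0],"rot":[0,0,0],"fingers":1},{"translation":[0,0,0],"rot":[0,0,0],"fingers":1},{"translation":[0,0,0],"rot":[0,0,0],"fingers":1}]'; python3 st.py
python3 - <<'E'
from bench import viewer
import cv2
c=viewer.capture('scene');cv2.imwrite('pics/g1.png',cv2.resize(c['color'][120:400,220:560],(680,560)))
E
```

```text
clock: 4.5
position: [0.4934, 0.1042, 0.0899]
eef_rot: [[0.002, 0.268, 0.963], [0.0, 0.963, -0.268], [-1.0, 0.001, 0.002]]
wrist_force: [-0.3, 0.3, -0.2]
opening: 0.479
t 4.5 p [0.4934 0.1042 0.0899] yaw y 74.47 tilt [0.002  0.0003] q6 -65.37663671206103
force tool [ 0.2   0.24 -0.41] open 0.47870828160072265
to tab [ 0.0019 -0.0001 -0.0013]
to handle [-0.0149  0.0006  0.1111]
```

View pics/g1.png

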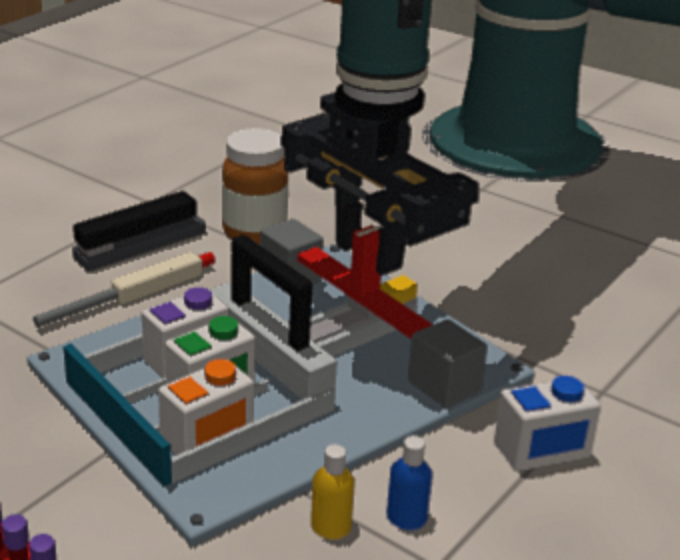

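The tab is between the half-closed fingers (crop ~(365,255)) and the fingers are still closing. I'll finish closing, then feel towards +y.

```bash
python3 -m creep '[{"translation":[0,0,0],"rot":[0,0,0],"fingers":1},{"translation":[0,0,0],"rot":[0,0,0],"fingers":1},{"translation":[0,0,0],"rot":[0,0,0],"fingers":1},{"translation":[0,0,0],"rot":[0,0,0],"fingers":1},{"translation":[0,0,0],"rot":[0,0,0],"fingers":1},{"translation":[0,0,0],"rot":[0,0,0],"fingers":1}]'; python3 st.py; python3 -m creep '[{"translation":[0,0.002,0],"rot":[0,0,0],"fingers":1},{"translation":[0,0.002,0],"rot":[0,0,0],"fingers":1},{"translation":[0,0.002,0],"rot":[0,0,0],"fingers":1}]' ; python3 st.py
```

```text
clock: 5.15
position: [0.4926, 0.1039, 0.0887]
eef_rot: [[-0.0, 0.267, 0.964], [-0.0, 0.964, -0.267], [-1.0, -0.0, -0.0]]
wrist_force: [-0.4, -1.1, 2.0]
opening: 0.201
t 5.15 p [0.4926 0.1039 0.0887] yaw y 74.5 tilt [-0.0002 -0.0003] q6 -65.39470849825909
force tool [-2.   -1.2  -0.04] open 0.20123581434206447
to tab [ 0.0007  0.0004 -0.0005]
to handle [-0.0163  0.001   0.1118]
clock: 5.45
position: [0.4942, 0.1099, 0.0887]
eef_rot: [[-0.0, 0.267, 0.964], [-0.0, 0.964, -0.267], [-1.0, -0.0, -0.0]]
wrist_force: [-1.9, -2.4, 2.6]
opening: 0.204
t 5.45 p [0.4942 0.1099 0.0887] yaw y 74.49 tilt [-0.0003 -0.0002] q6 -64.75376809217876
force tool [-2.65 -2.83 -1.14] open 0.2039548722208602
to tab [ 0.0007 -0.0057 -0.0004]
to handle [-0.0163 -0.0052  0.1119]
```

Gripped (opening 0.20 = 18 mm). Only the friction force so far, so I'll carry on.

```bash
python3 -m creep '[{"translation":[0,0.002,0],"rot":[0,0,0],"fingers":1},{"translation":[0,0.002,0],"rot":[0,0,0],"fingers":1}]'|grep force;python3 st.py; python3 -m creep '[{"translation":[0,0.002,0],"rot":[0,0,0],"fingers":1},{"translation":[0,0.001,0],"rot":[0,0,0],"fingers":1}]' |grep force; python3 st.py
```

```text
wrist_force: [-4.0, -17.5, 7.9]
t 5.65 p [0.4946 0.1116 0.0887] yaw y 74.6 tilt [-0.0021 -0.0049] q6 -64.33997113141912
force tool [ -7.85 -17.96   0.81] open 0.20042185111084226
to tab [ 0.0007 -0.0075 -0.0004]
to handle [-0.0163 -0.0072  0.1119]
wrist_force: [-5.8, -26.1, 11.2]
t 5.85 p [0.4946 0.1117 0.0886] yaw y 74.66 tilt [-0.0042 -0.01  ] q6 -64.033299323021
force tool [-10.9  -26.81   1.34] open 0.19851137683952336
to tab [ 0.0007 -0.0075 -0.0004]
to handle [-0.0164 -0.0075  0.1119]
```

The bar stops dead at about +7.5 mm (26 N), so -y is the open side.

```bash
python3 -m creep '[{"translation":[0,-0.005,0],"rot":[0,0,0],"fingers":1},{"translation":[0,-0.005,0],"rot":[0,0,0],"fingers":1},{"translation":[0,-0.005,0],"rot":[0,0,0],"fingers":1},{"translation":[0,-0.005,0],"rot":[0,0,0],"fingers":1},{"translation":[0,-0.005,0],"rot":[0,0,0],"fingers":1},{"translation":[0,-0.005,0],"rot":[0,0,0],"fingers":1},{"translation":[0,-0.005,0],"rot":[0,0,0],"fingers":1},{"translation":[0,-0.005,0],"rot":[0,0,0],"fingers":1}]'|grep force;python3 st.py; python3 -m creep '[{"translation":[0,-0.003,0],"rot":[0,0,0],"fingers":1},{"translation":[0,-0.003,0],"rot":[0,0,0],"fingers":1},{"translation":[0,-0.002,0],"rot":[0,0,0],"fingers":1}]' |grep force; python3 st.py
```

```text
wrist_force: [1.3, 3.3, 0.5]
t 6.65 p [0.4854 0.0777 0.0887] yaw y 74.48 tilt [0.0003 0.0001] q6 -68.29617496454944
force tool [-0.46  3.54  0.36] open 0.20371374641571352
to tab [ 0.0007  0.0276 -0.0007]
to handle [-0.0163  0.0282  0.1117]
wrist_force: [0.9, 2.5, -0.7]
t 6.95 p [0.4833 0.07   0.0887] yaw y 74.47 tilt [ 0.0003 -0.0001] q6 -69.14580875446633
force tool [0.65 2.65 0.24] open 0.20219769866174878
to tab [ 0.0007  0.0356 -0.0007]
to handle [-0.0163  0.0362  0.1117]
```

```bash
python3 -m creep '[{"translation":[0,-0.002,0],"rot":[0,0,0],"fingers":1},{"translation":[0,-0.002,0],"rot":[0,0,0],"fingers":1}]' |grep force; python3 st.py
```

```text
wrist_force: [4.0, 12.4, -4.3]
t 7.15 p [0.4827 0.0675 0.0887] yaw y 74.43 tilt [0.0013 0.0024] q6 -69.58504089747805
force tool [ 4.36 12.95  0.52] open 0.2020432666832893
to tab [ 0.0008  0.0382 -0.0008]
to handle [-0.0161  0.039   0.1116]
```

```bash
python3 -m creep '[{"translation":[0,0.002,0],"rot":[0,0,0],"fingers":-0.2},{"translation":[0,0,0],"rot":[0,0,0],"fingers":-0.2},{"translation":[0,0,0],"rot":[0,0,0],"fingers":-0.2},{"translation":[0,0,0],"rot":[0,0,0],"fingers":-0.2},{"translation":[-0.03,0,0],"rot":[0,0,0],"fingers":-0.2},{"translation":[-0.04,0,0],"rot":[0,0,0],"fingers":-0.2},{"translation":[0,0.018,0.035],"rot":[0,0,0],"fingers":1},{"translation":[0,0.018,0.035],"rot":[0,0,0],"fingers":1},{"translation":[0,0,0],"rot":[0,0,0],"fingers":1},{"translation":[0,0,0],"rot":[0,0,0],"fingers":1},{"translation":[0,0,0],"rot":[0,0,0],"fingers":1},{"translation":[0,0,0],"rot":[0,0,0],"fingers":1},{"translation":[0,0,0],"rot":[0,0,0],"fingers":1},{"translation":[0,0,0],"rot":[0,0,0],"fingers":1}]'; python3 st.py
python3 - <<'E'
from bench import viewer
from h import *
c=viewer.capture('scene');np.savez('s2.npz',**c)
P=cloud(c);H,S,V=cv2.split(cv2.cvtColor(c['color'],cv2.COLOR_BGR2HSV));m=(((H<8)|(H>172))&(S>130)&(P[...,2]>.085)&(P[...,2]<.13)&(P[...,0]<.5)&(P[...,0]>.3)&(c['depth']>0)); print('tab now',P[m].mean(0) if m.any() else None)
cv2.imwrite('pics/g2.png',cv2.resize(c['color'][120:400,220:560],(680,560)))
E
```

```text
clock: 8.55
position: [0.5593, 0.0843, 0.1588]
eef_rot: [[0.0, 0.268, 0.964], [0.0, 0.964, -0.268], [-1.0, 0.0, 0.0]]
wrist_force: [0.5, 0.3, -0.2]
opening: 0.004
t 8.55 p [0.5593 0.0843 0.1588] yaw y 74.48 tilt [0. 0.] q6 -68.43070744368468
force tool [0.21 0.41 0.43] open 0.0040924988306994675
to tab [ 0.0708  0.0015 -0.07  ]
to handle [0.0538 0.0021 0.0423]
tab now [0.48989557 0.0712214  0.1035559 ]
```

View pics/g2.png

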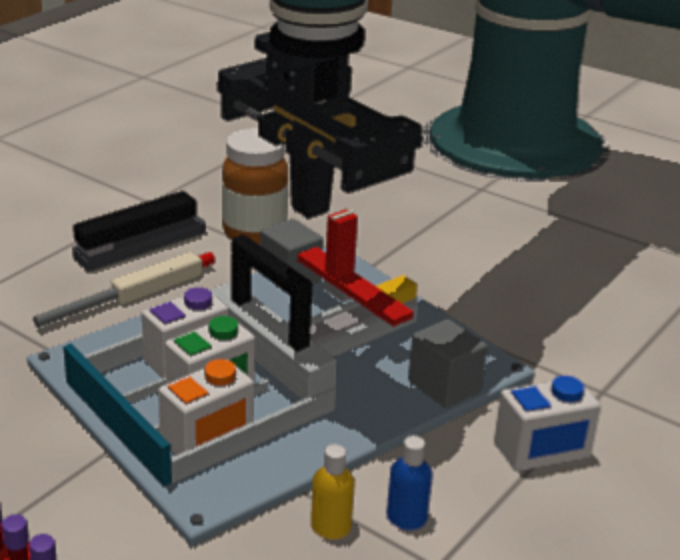

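The tab has moved to the -y side (crop (340,245)) and the fingers are behind the handle. I'll descend and push.

```bash
python3 -m creep '[{"translation":[0.03,0,0],"rot":[0,0,0],"fingers":1},{"translation":[0.028,0,0],"rot":[0,0,0],"fingers":1},{"translation":[0,0,0.008],"rot":[0,0,0],"fingers":1},{"translation":[0,0,0.008],"rot":[0,0,0],"fingers":1},{"translation":[0,0,0.004],"rot":[0,0,0],"fingers":1},{"translation":[0,0,0.004],"rot":[0,0,0],"fingers":1},{"translation":[0,0,0.004],"rot":[0,0,0],"fingers":1},{"translation":[0,0,0.004],"rot":[0,0,0],"fingers":1}]' |grep force; python3 st.py
python3 -m creep '[{"translation":[0,0,0.006],"rot":[0,0,0],"fingers":1},{"translation":[0,0,0.006],"rot":[0,0,0],"fingers":1},{"translation":[0,0,0.006],"rot":[0,0,0],"fingers":1},{"translation":[0,0,0.006],"rot":[0,0,0],"fingers":1},{"translation":[0,0,0.006],"rot":[0,0,0],"fingers":1}]'|grep force; python3 st.py
```

```text
wrist_force: [-2.6, 1.3, 2.1]
t 9.4 p [0.591  0.076  0.1016] yaw y 74.49 tilt [0.0003 0.0005] q6 -69.57891575886788
force tool [-2.08  0.53 -2.87] open 0.006651715756950644
to tab [ 0.0136  0.001  -0.1028]
to handle [-0.0034  0.0016  0.0095]
wrist_force: [-3.3, 2.7, 2.9]
t 9.9 p [0.62   0.0678 0.1006] yaw y 74.49 tilt [-0.0002  0.0002] q6 -70.54465767391885
force tool [-2.91  1.67 -3.89] open 0.006869537148855961
to tab [ 0.0127  0.0012 -0.133 ]
to handle [-0.0044  0.0017 -0.0206]
```

```bash
python3 -m creep '[{"translation":[0,0,0.005],"rot":[0,0,0],"fingers":1},{"translation":[0,0,0.005],"rot":[0,0,0],"fingers":1},{"translation":[0,0,0.005],"rot":[0,0,0],"fingers":1},{"translation":[0,0,0.005],"rot":[0,0,0],"fingers":1},{"translation":[0,0,0.003],"rot":[0,0,0],"fingers":1}]'|grep force; python3 st.py
python3 -m creep '[{"translation":[0,0,0.002],"rot":[0,0,0],"fingers":1},{"translation":[0,0,0.002],"rot":[0,0,0],"fingers":1}]'|grep force; python3 st.py
python3 -m creep '[{"translation":[0,0,0.001],"rot":[0,0,0],"fingers":1},{"translation":[0,0,0.001],"rot":[0,0,0],"fingers":1}]'|grep force; python3 st.py
```

```text
wrist_force: [-4.5, 4.2, 3.1]
t 10.4 p [0.6419 0.0618 0.1006] yaw y 74.48 tilt [-0.0005  0.0004] q6 -71.22082254033089
force tool [-3.06  2.82 -5.43] open 0.0025649989750138854
to tab [ 0.0127  0.001  -0.1557]
to handle [-0.0044  0.0016 -0.0434]
wrist_force: [-4.7, 2.8, 3.4]
t 10.6 p [0.6455 0.0609 0.1006] yaw y 74.49 tilt [-0.0008  0.0005] q6 -71.3345645715537
force tool [-3.37  1.44 -5.32] open 0.006040795264723432
to tab [ 0.0128  0.001  -0.1594]
to handle [-0.0043  0.0016 -0.047 ]
wrist_force: [-4.4, 3.7, 2.9]
t 10.8 p [0.6474 0.0603 0.1006] yaw y 74.49 tilt [-0.0007  0.0004] q6 -71.38865757425819
force tool [-2.9   2.43 -5.26] open 0.005410076473185977
to tab [ 0.0127  0.001  -0.1614]
to handle [-0.0043  0.0016 -0.049 ]
```

```bash
for i in 1; do python3 -m creep '[{"translation":[0,0,0.002],"rot":[0,0,0],"fingers":1},{"translation":[0,0,0.002],"rot":[0,0,0],"fingers":1}]'|grep force; python3 st.py|grep -v tab
python3 -m creep '[{"translation":[0,0,0.001],"rot":[0,0,0],"fingers":1},{"translation":[0,0,0.001],"rot":[0,0,0],"fingers":1}]'|grep force; python3 st.py|grep -v tab; done
```

```text
wrist_force: [-16.6, 6.9, 12.2]
t 11.0 p [0.6487 0.06   0.1006] yaw y 74.48 tilt [-0.0067  0.0015] q6 -71.50829739654407
force tool [-12.06   2.21 -17.93] open 0.00874850977274027
to handle [-0.0041  0.0016 -0.0504]
wrist_force: [-19.4, 7.5, 14.4]
t 11.2 p [0.6486 0.06   0.1006] yaw y 74.49 tilt [-0.0108  0.0021] q6 -71.56284211607851
force tool [-14.19   2.02 -20.88] open 0.00145775323788973
to handle [-0.0039  0.0016 -0.0503]
```

The push bar has stopped hard (~21 N), so the row is probably home. I'll back off, rise and check.

```bash
python3 -m creep '[{"translation":[0,0,-0.01],"rot":[0,0,0],"fingers":1},{"translation":[0,0,-0.03],"rot":[0,0,0],"fingers":1},{"translation":[-0.04,0,-0.02],"rot":[0,0,0],"fingers":-0.2},{"translation":[-0.04,0,-0.03],"rot":[0,0,0],"fingers":-0.2},{"translation":[0,-0.018,-0.035],"rot":[0,0,0],"fingers":-0.2},{"translation":[0,-0.018,-0.038],"rot":[0,0,0],"fingers":-0.2},{"translation":[0,0,0],"rot":[0,0,0],"fingers":-0.2}]'
python3 - <<'E'
from bench import bot,viewer
from h import *
s=bot.sense();R=np.array(s['eef_rot']);print('to tab',(R.T@(np.array([.4827,.0675,.0887])-s['position'])).round(4))
a=viewer.capture('top');b=viewer.capture('scene');np.savez('t3.npz',**a)
cv2.imwrite('pics/g3.png',np.hstack([cv2.resize(a['color'][150:390,170:390],(390,425)),cv2.resize(b['color'][150:400,220:500],(400,425))]))
E
```

```text
clock: 11.9
position: [0.4819, 0.0661, 0.1794]
eef_rot: [[-0.003, 0.268, 0.964], [-0.002, 0.964, -0.268], [-1.0, -0.002, -0.002]]
wrist_force: [0.1, -0.5, -0.0]
opening: 0.439
to tab [0.0907 0.0017 0.0006]
```

View pics/g3.png

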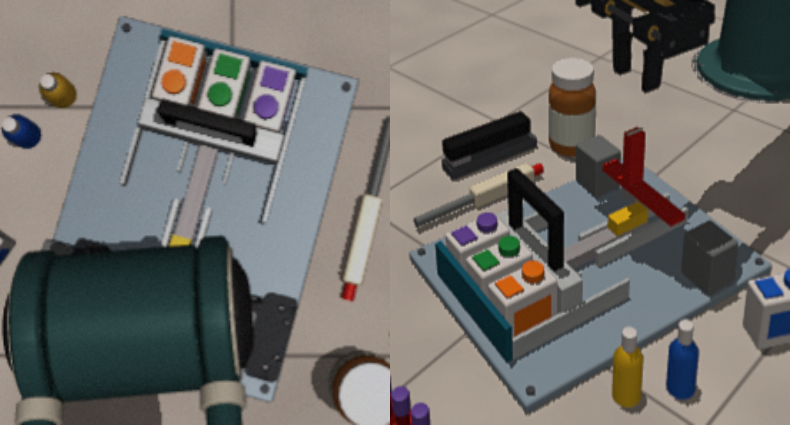

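All three cassettes stand even against the fence (left crop (180,65), (225,80), (272,92)), and the lug is past the lock bar. Next I regrip the tab and slide it 36 mm back.

```bash
python3 -m creep '[{"translation":[0.03,0.0015,0],"rot":[0,0,0],"fingers":-0.3},{"translation":[0.03,0,0],"rot":[0,0,0],"fingers":-0.3},{"translation":[0.03,0,0],"rot":[0,0,0],"fingers":-0.3},{"translation":[0,0,0],"rot":[0,0,0],"fingers":1},{"translation":[0,0,0],"rot":[0,0,0],"fingers":1},{"translation":[0,0,0],"rot":[0,0,0],"fingers":1},{"translation":[0,0,0],"rot":[0,0,0],"fingers":1},{"translation":[0,0,0],"rot":[0,0,0],"fingers":1},{"translation":[0,0,0],"rot":[0,0,0],"fingers":1},{"translation":[0,0,0],"rot":[0,0,0],"fingers":1},{"translation":[0,0,0],"rot":[0,0,0],"fingers":1}]'
python3 st.py;  python3 -m creep '[{"translation":[0,0.004,0],"rot":[0,0,0],"fingers":1},{"translation":[0,0.004,0],"rot":[0,0,0],"fingers":1},{"translation":[0,0.004,0],"rot":[0,0,0],"fingers":1},{"translation":[0,0.004,0],"rot":[0,0,0],"fingers":1},{"translation":[0,0.004,0],"rot":[0,0,0],"fingers":1},{"translation":[0,0.004,0],"rot":[0,0,0],"fingers":1}]'; python3 st.py
```

```text
clock: 13.1
position: [0.4884, 0.0685, 0.0922]
eef_rot: [[0.003, 0.267, 0.964], [-0.0, 0.964, -0.267], [-1.0, 0.0, 0.003]]
wrist_force: [0.1, -3.3, 5.5]
opening: 0.199
t 13.1 p [0.4884 0.0685 0.0922] yaw y 74.51 tilt [ 0.0032 -0.0005] q6 -69.35102860605419
force tool [-5.54 -3.17  1.02] open 0.1994252271149929
to tab [ 0.0042  0.0357 -0.006 ]
to handle [-0.0124  0.0362  0.1064]
clock: 13.7
position: [0.4947, 0.0919, 0.0923]
eef_rot: [[0.003, 0.267, 0.964], [-0.0, 0.964, -0.267], [-1.0, 0.0, 0.003]]
wrist_force: [0.3, -2.8, 7.1]
opening: 0.204
t 13.7 p [0.4947 0.0919 0.0923] yaw y 74.51 tilt [ 0.0028 -0.0004] q6 -66.76354055673329
force tool [-7.08 -2.63  1.06] open 0.20393534932221413
to tab [ 0.0042  0.0115 -0.0058]
to handle [-0.0124  0.012   0.1066]
```

```bash
python3 -m creep '[{"translation":[0,0.004,0],"rot":[0,0,0],"fingers":1},{"translation":[0,0.004,0],"rot":[0,0,0],"fingers":1},{"translation":[0,0.0015,0],"rot":[0,0,0],"fingers":1},{"translation":[0,0,0],"rot":[0,0,0],"fingers":1},{"translation":[0,0,0],"rot":[0,0,0],"fingers":1},{"translation":[0,0,0],"rot":[0,0,0],"fingers":1}]'; python3 st.py;  python3 -m creep '[{"translation":[0,0,0],"rot":[0,0,0],"fingers":-0.3},{"translation":[0,0,0],"rot":[0,0,0],"fingers":-0.3},{"translation":[0,0,0],"rot":[0,0,0],"fingers":-0.3},{"translation":[0,0,0],"rot":[0,0,0],"fingers":-0.3},{"translation":[0,0,0],"rot":[0,0,0],"fingers":-0.3},{"translation":[-0.03,0,0],"rot":[0,0,0],"fingers":-0.3},{"translation":[-0.04,0,0],"rot":[0,0,0],"fingers":-0.3},{"translation":[-0.04,0,0],"rot":[0,0,0],"fingers":-0.3},{"translation":[-0.02,-0.04,0],"rot":[0,0,0],"fingers":-0.3},{"translation":[0,-0.045,0],"rot":[0,0,0],"fingers":-0.3},{"translation":[0,-0.045,0],"rot":[0,0,0],"fingers":-0.3},{"translation":[0,-0.045,0],"rot":[0,0,0],"fingers":-0.3},{"translation":[0,-0.045,0],"rot":[0,0,0],"fingers":-0.3},{"translation":[0,-0.045,0],"rot":[0,0,0],"fingers":-0.3},{"translation":[0,0,0],"rot":[0,0,0],"fingers":-0.3},{"translation":[0,0,0],"rot":[0,0,0],"fingers":-0.3}]'
python3 - <<'E'
from bench import bot,viewer
from h import *
a=viewer.capture('top');b=viewer.capture('scene')
for n,c in(('top',a),('scene',b)):
    P=cloud(c);H,S,V=cv2.split(cv2.cvtColor(c['color'],cv2.COLOR_BGR2HSV));ok=(c['depth']>0)&(P[...,0]>.3)&(P[...,0]<.75)&(abs(P[...,1])<.3)
    for nm,m in (('tab',ok&((H<8)|(H>172))&(S>130)&(P[...,2]>.085)&(P[...,2]<.13)&(P[...,0]<.52)),('handle',ok&(V<60)&(P[...,2]>.1)&(P[...,2]<.135)&(P[...,1]>-.02)&(P[...,0]>.55))):
        print(n,nm,m.sum(),cv2.minAreaRect((P[m][:,:2]*1000).astype(np.float32)) if m.any() else '')
cv2.imwrite('pics/g4.png',np.hstack([cv2.resize(a['color'][150:390,170:390],(390,425)),cv2.resize(b['color'][150:400,220:500],(400,425))]))
E
```

```text
clock: 14.3
position: [0.4973, 0.1013, 0.0922]
eef_rot: [[0.003, 0.267, 0.964], [0.0, 0.964, -0.267], [-1.0, 0.001, 0.003]]
wrist_force: [0.1, -0.3, 5.5]
opening: 0.201
t 14.3 p [0.4973 0.1013 0.0922] yaw y 74.5 tilt [0.003  0.0004] q6 -65.79238753630864
force tool [-5.53 -0.25  0.17] open 0.20128743693880863
to tab [ 0.0042  0.0017 -0.0058]
to handle [-0.0125  0.0023  0.1066]
clock: 15.9
position: [0.4247, -0.1549, 0.2206]
eef_rot: [[-0.0, 0.271, 0.963], [0.001, 0.963, -0.271], [-1.0, 0.001, -0.0]]
wrist_force: [0.1, 0.1, -0.2]
opening: 0.649
top tab 124 ((492.9713439941406, 104.43016815185547), (18.403392791748047, 23.486614227294922), 73.6402816772461)
top handle 518 ((665.8917236328125, 56.1837043762207), (100.6124038696289, 16.84876823425293), 75.84217071533203)
scene tab 264 ((495.218994140625, 104.63337707519531), (22.069149017333984, 27.797565460205078), 61.234954833984375)
scene handle 625 ((668.0594482421875, 56.36395263671875), (101.8124008178711, 17.9018497467041), 74.88470458984375)
```

View pics/g4.png

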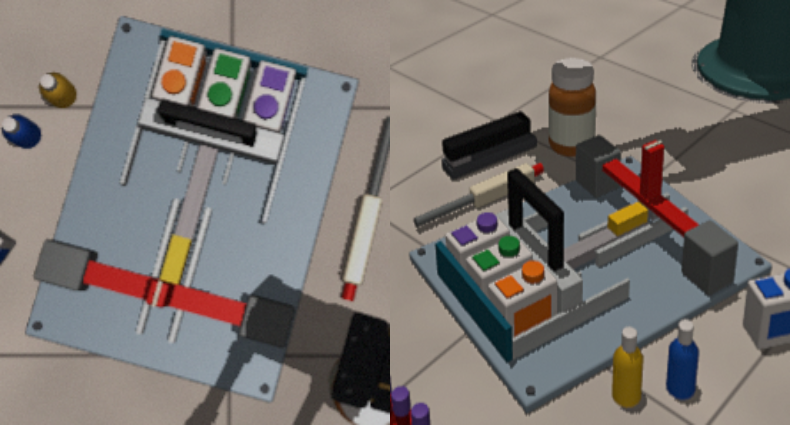

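The push bar travel measures 70.0 mm (scene view, before and after), the tab is back at its start position, the cassettes are flush and the gripper is clear.

```bash
python3 -c "
from bench import bot
print(bot.hand_in())"
```

```text
the job is handed in; nothing more can be done
None
```

The job is done and handed in, with the clock at about 16 s of the 54 s allowed; the hand-in gives no verdict.

- **Unlocking:** I gripped the red tab and felt towards +y, where the bar stopped hard about 10 mm off the middle. It slid the other way (-y) to its end.
- **Pushing home:** With closed fingers behind the black handle, I pushed until the bar stopped hard at about 21 N.
- **Relocking:** I slid the lock bar 36 mm back, let go and moved clear.

**Last checks:**
- **Push bar:** the handle moved 70.0 mm between the first and last scene views.
- **Lock bar:** the tab is within about 3 mm of where it started. Arm readings put the bar about 1 mm from the middle.
- **Cassettes:** in the last picture all three stand upright, in an even row flush against the fence. I judged this by eye and did not measure each one.
- **Bystanders:** those in view look unmoved. I did not measure them, and in the top view the gripper hid the jar.

**Disagreement:** the two camera views differ by about 2 mm on the tab and handle positions, which matches the stated calibration. The first top-view handle and plate fits were spoiled by stray pixels, so I did not use their positions.

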